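Fold the tea box flap and tuck it under the lip

TASK

Close the tea box with your fingertips: fold its raised metal flap down flat over the box, then push it along by its rib until its free edge is fully tucked beneath the lip at the box's end, and let go so that the lip keeps it shut. Only push and press: do not lift the box, shove it out of its place or tip it, and leave the things standing round it alone.

Things in the scene. Friction and masses are not known exactly. Their poses are not given: they have to be found in the camera images.
- tea_box: Loose open wooden box of tea sachets, 0.9 kg, 150 mm long (x) by 100 wide (y), walls 55 high. Origin: centre of its underside; x points from the hinge end to the lip end, z up. Its metal flap, 76 mm wide, 3 thick, swings on a pin across the hinge end; flat, it lies on the walls, upper face 59 mm above the worktop. A fixed metal lip 84 mm wide overhangs the other end.
- hinge_pin (a point): Middle of the hinge pin, at x = -66 mm, z = 57.5 mm in the box's frame. The flap turns about it, about the box's y axis.
- lip_edge (a point): Middle of the lip's lower inner edge, facing the hinge, at x = 58.5, z = 62.5 mm in the box's frame. The lip reaches from there to x = 78 mm, its top 65.5 mm high; a flared mouth before it begins at x = 53 mm, up to 69 mm high.
- fold (a joint): Angle of the flap: 0 flat on the box, 1.5 fully raised; starts between 1.1 and 1.4, leaning over the box. A spring pushes it open (about 1 N at the free edge when flat): let go untucked, it rises again to about 0.7 rad.
- tuck (a joint): How far the flap is slid out of its hinge guides, in its own plane, towards the lip: 0 (start) to 0.020 m, 2 N friction, no spring. At 0 the flat flap's free edge is 8 mm short of the lip's inner edge and passes freely down in front of it; at 0.020 it is 11 mm beneath. Slid out while still raised, the flap lands on top of the lip.
- rib (a point): Foot of the thumb rib on the flap's upper face, middle of its hinge-side face, 74 mm (plus tuck) from the pin. The rib runs across the flap, 36 mm long, 8 thick, 10.5 proud; a fingertip on the flap behind it can press down and push it towards the lip. The flap is clear there, save two guide strips along its side edges, 2 mm proud, up to 36 mm from the pin.
- flap_edge (a point): Middle of the flap's free edge, half-way through its thickness, 116 mm (plus tuck) from the pin.
- lemon: Loose lemon, 78 x 55 x 56 mm, beside the box. Origin at its underside. Leave alone.
- garlic: Loose garlic bulb, about 50 mm, beside the box. Origin at its underside. Leave alone.
- espresso_cup: Small loose white cup, 58 mm across, 56 mm high, with a handle, behind the hinge end of the box. Origin at its underside. Leave alone.
- spice_jar: Loose spice jar with a round cap, 46 mm across, 106 mm high, off to the left. Origin at its underside. Leave alone.

How it is judged:
On the way:
1. the flap is folded down onto the box, not yet slid out (value of joint fold below 0.1 rad and value of joint tuck below 0.012 m).
At the end, for the whole second after the job is handed in: The flap lies flat (within 0.06 rad) with its free edge at least 5 mm beneath the lip and below the lip's underside, held there by the lip alone; the box stands level and at rest within 30 mm of where it was, and the lemon, garlic, cup and spice jar are within 30 mm of where they were (value of joint tuck above 0.0135 m and value of joint fold below 0.06 rad and x of flap_edge in the frame of tea_box above 0.0635 m and z of flap_edge in the frame of tea_box below 0.0625 m and distance of each of tea_box, lemon, garlic, espresso_cup, spice_jar from where it was at the start of the episode below 0.03 m and height (world z) of tea_box below 0.01 m and angle between tea_box's own z axis and vertical below 0.05 rad and linear speed of tea_box below 0.02 m/s and velocity of joint fold below 0.05 rad/s); the robot touches nothing.
It fails at once if the tea box is lifted or tipped (height (world z) of tea_box above 0.012 m or angle between tea_box's own z axis and vertical above 0.15 rad).
It fails at once if the tea box is shoved more than 30 mm (distance of tea_box from where it was at the start of the episode above 0.03 m).
It fails at once if a thing beside the box is knocked, moved or lifted (distance of any of lemon, garlic, espresso_cup, spice_jar from where it was at the start of the episode above 0.03 m).
It also fails if it takes over 35 s, if anything falls off the work surface, if the arm or the gripper's body presses on something with over 40 N, if the wrist force passes 120 N, or if a joint passes its speed limit or range.

ROBOT

A 7-joint arm with a two-finger parallel gripper is mounted at the origin on a cart in front of the work surface, level with it; the furniture and walls round the work are solid. World frame = base frame: x ahead of the robot, y to its left, z up, the work surface at z = 0. Lengths are in m, angles in rad, forces in N, time in s.
With the tool pointing down it reaches from about 0.4 to 0.875 m from the base axis. Payload 6.5 kg.
Tool frame: the origin (TCP) lies on the centre line of the jaws, within the pads' length; the fingertips stand finger_overhang ahead of it and the grasp point (between the pads) lies 2 mm behind it (finger_overhang is the distance from the TCP to the fingertips, in m); z points along the fingers, y is the line along which they close (so a half turn about z gives the same grasp; the last joint's range is limited). The gripper opens to 85 mm and grips with 20 to 120 N. Pads are 22 mm wide; open, the fingers measure 114 mm over their backs; the gripper's body (76 mm by 85 mm) begins 54 mm behind the grasp point. The pads swing forward as they close: fully open they stand 13 mm farther back than shut.
Start: joints at [-1.271, 0.536, -0.004, 1.538, 0.003, 1.067, -0.071], TCP at [0.232, 0.607, 0.248] pointing down, gripper open.
Joint ranges: [-2.7, 2.7], [-0.37, 2.16], [-1.27, 1.26], [0.24, 2.4], [-1.31, 4.45], [0.19, 1.91], [-2.76, 2.76]. Speed limits (rad/s): [2.39, 2.39, 3.14, 3.14, 3.14, 3.14, 3.14].

INTERFACE

Orientations are given as a unit quaternion [w, x, y, z].
In Python, from cell import read_state, get_image, hand_in, finger_overhang gives the robot as it stands.
- The arm moves only by the tool carry_out, never from a script. Its argument "rows" is a list that holds one entry, the list of rows, each a list of 7 numbers: the opening, from 0 (shut) to 1 (fully open), then the shift along the tool's x, y, z in mm, then the turn, a rotation vector about the tool's x, y, z in degrees. A call has 1 to 12 rows; each row is the pose to reach, as a shift and turn from the pose commanded when the call began, along the tool's axes at that moment; what a row does not reach only later rows make up. A row lasts 1/8 s, in which the tool goes at most 62.5 mm and 10.7 degrees, less where a joint would pass 70% of its speed; a pose out of reach is approached as far as the arm can. A call with a gripper value outside its range is refused whole. The fingers move at their own pace and stop on an object; "force" is the grip in N (left out, the last holds). Time passes only in rows, so rows that repeat a pose let the fingers close. It gives the time, the measured TCP pose, the force, the opening and the grip force at its end, in the units of the state.
- read_state(): the state, without advancing time (a new reading comes with each control period).
- get_image(name): name is "side" or "top"; returns a dict with "image" (400x640x3 uint8, blue, green, red), "mtx" (3x3 intrinsics, pixels), "cam_to_world" (4x4, takes a point from camera to world coordinates). Camera axes: x right, y down, z forward; pixel columns grow to the right and rows downward; lengths in m; the calibration is good to about 2 mm. A picture is of the moment at which its call begins. There is no depth.
- hand_in(): hands the job in; it is judged then, once.
The state is a dict: "t": time; "qpos": joint angles; "joint_velocities": joint speeds; "joint_efforts": joint torques, N m; "tool_pos": TCP position; "orientation": TCP orientation; "ft_force": force on the tool from outside, world axes, zero at the start; "torque": the same for the moment, N m; "finger_gap": finger opening in m; "grasp_force": force on a finger pad.
Only numpy, scipy, OpenCV 4.12 (cv2) and the standard library are available. Lean on these libraries where they do the work, as an engineer would, in place of code of your own. Each camera call takes 0.05 s, during which the arm holds its last target. There are 200 camera calls.

## Working session

There is one attempt and no reset: what is moved stays moved. The work goes in short steps, Python scripts to look and compute and a tool call to move; the robot and the scene stay as the last step left them, time stands still between calls to the robot, and variables do not carry over. Pictures are saved under pics/ and viewed, at most 10 in all, crops included, and the job is handed in when it is done.

Besides the shell and the picture viewer there is one more tool, called after ">>>" as name(argument=value, ...) on one line, values as JSON. carry_out: Moves the arm, as the interface text tells. Its arguments: {"type":"object","properties":{"rows":{"type":"array","items":{"type":"array","items":{"type":"array","items":{"type":"number"}}}},"force":{"type":"number"}},"required":["rows"]}

```bash
mkdir -p pics
python3 - <<'E'
from cell import *
import cv2,numpy as np
print(read_state(),finger_overhang)
for n in("top","side"):
    d=get_image(n);cv2.imwrite(f"pics/{n}0.png",d["image"]);print(n,d["mtx"],d["cam_to_world"])
E
```

```text
{'t': 0.0, 'qpos': array([-1.27122491,  0.53715944, -0.00441153,  1.53887214,  0.0026174 ,
        1.06726598, -0.07119978]), 'joint_velocities': array([ 2.68362523e-04,  5.63563675e-04,  3.08632316e-05, -1.14712457e-03,
       -2.59727898e-04, -3.05156498e-04,  1.34466584e-03]), 'joint_efforts': array([-3.80611145e-04, -5.83389044e+01,  1.04847047e+00, -2.59107274e+01,
        1.22741220e-02,  9.23766842e-03,  6.78998063e-06]), 'tool_pos': array([0.23230841, 0.60643625, 0.24741805]), 'orientation': array([-7.82576550e-05,  1.81839683e-01,  9.83327823e-01, -8.46159310e-04]), 'ft_force': array([-0.89797428, -1.02472074,  0.20904919]), 'torque': array([ 0.00942912, -0.00442012, -0.02027008]), 'grasp_force': 0.0, 'finger_gap': 0.0856785513072655} 0.017
top [[484.22595645   0.         316.67528921]
 [  0.         484.22595645 204.58040695]
 [  0.           0.           1.        ]] [[-2.76540542e-02 -9.93371730e-01  1.11569972e-01  3.62563316e-01]
 [-9.99617059e-01  2.73702075e-02 -4.07523642e-03  1.98965901e-01]
 [ 9.94531363e-04 -1.11639944e-01 -9.93748225e-01  1.34650117e+00]
 [ 0.00000000e+00  0.00000000e+00  0.00000000e+00  1.00000000e+00]]
side [[440.39991446   0.         317.20976926]
 [  0.         440.39991446 201.57402633]
 [  0.           0.           1.        ]] [[ 0.97385845 -0.13544889  0.18235492  0.30631475]
 [-0.22708707 -0.56078508  0.79621075 -0.58224862]
 [-0.00558395 -0.81680701 -0.57688398  0.61116757]
 [ 0.          0.          0.          1.        ]]
```

View pics/top0.png

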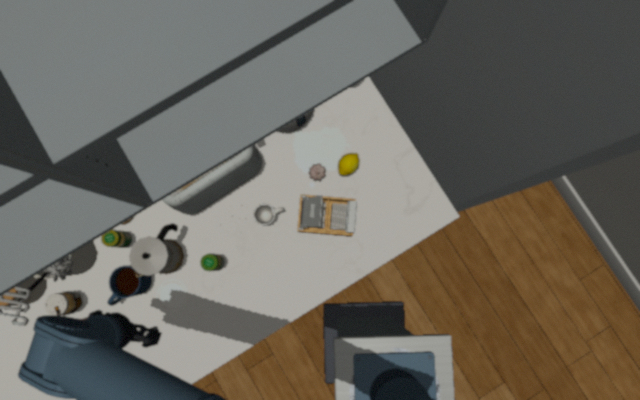

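View pics/side0.png

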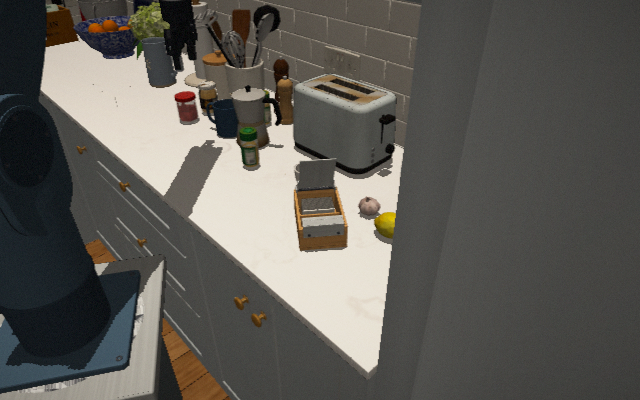

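The top view shows the box at about (300–356, 196–236), with its lip end on the right (world -y) and the hinge on the left. The cup is at (265, 214), behind the hinge; the garlic is at (317, 172), the lemon at (348, 163) and the jar at (211, 262). I'll zoom in on both views and mask the wood.

```bash
cat > h.py <<'E'
import cv2,numpy as np
def ray(d,px,z):
    p=cv2.undistortPoints(np.array([[px]],float),d["mtx"],None)[0,0]
    T=d["cam_to_world"];v=T[:3,:3]@[p[0],p[1],1];o=T[:3,3]
    return o+v*(z-o[2])/v[2]
def proj(d,P):
    T=np.linalg.inv(d["cam_to_world"]);R=cv2.Rodrigues(T[:3,:3])[0]
    return cv2.projectPoints(np.atleast_2d(np.array(P,float)),R,T[:3,3],d["mtx"],None)[0][:,0]
E
python3 - <<'E'
from cell import *
from h import *
d=get_image("top");im=d["image"]
hsv=cv2.cvtColor(im,cv2.COLOR_BGR2HSV)
m=cv2.inRange(hsv,(8,90,60),(24,255,255));m[:180]=0;m[250:]=0;m[:,:285]=0;m[:,370:]=0
r=cv2.minAreaRect(cv2.findNonZero(m));print(r)
for c in cv2.boxPoints(r):print(c,ray(d,c,.03),ray(d,c,.055))
s=get_image("side")
a=cv2.resize(im[150:260,240:380],None,fx=5,fy=5,interpolation=2)
b=cv2.resize(s["image"][140:260,270:410],None,fx=5,fy=5,interpolation=2)
cv2.imwrite("pics/ta.png",a);cv2.imwrite("pics/sa.png",b)
E
```

```text
((325.748291015625, 215.02069091796875), (53.48129653930664, 36.456966400146484), 4.763640880584717)
[297.5862  230.96552] [0.43963082 0.24744955 0.03      ] [0.43816733 0.24652886 0.055     ]
[300.6138  194.63449] [0.53901631 0.23683391 0.03      ] [0.53566552 0.23611481 0.055     ]
[353.91037 199.07587] [0.52272903 0.09117731 0.03      ] [0.51968753 0.09322419 0.055     ]
[350.88278 235.40689] [0.42357078 0.10300325 0.03      ] [0.42241227 0.10482555 0.055     ]
```

View pics/ta.png

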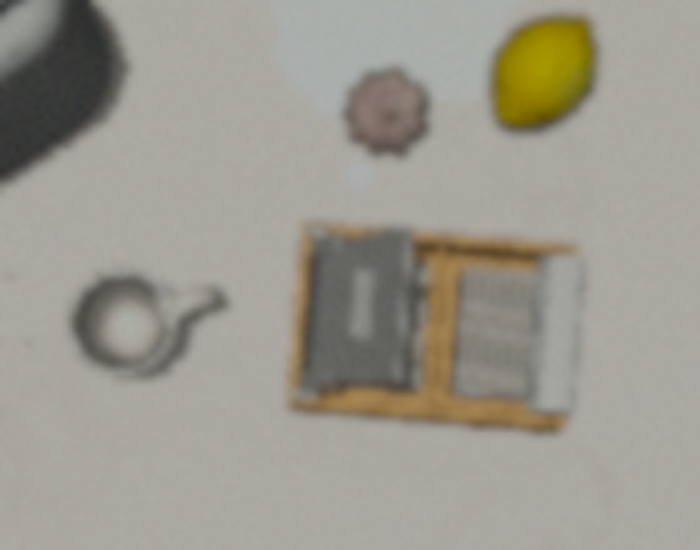

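View pics/sa.png

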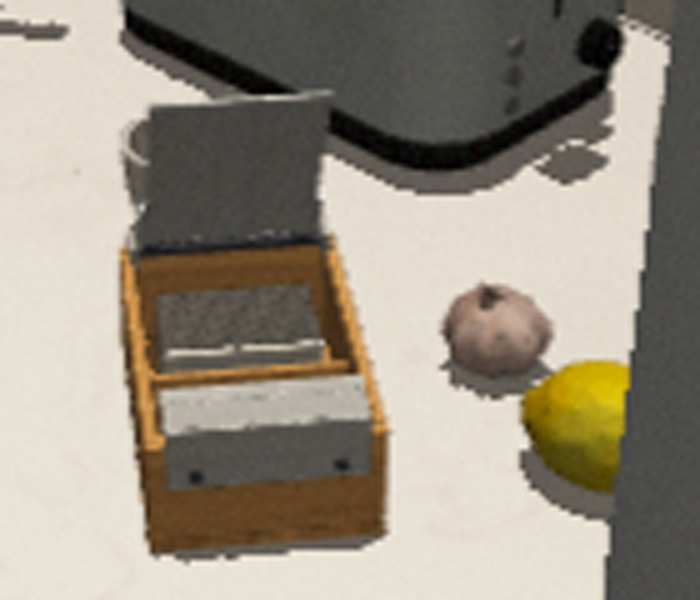

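The zoomed views show the flap raised and leaning over the box, with the lip along the right edge in the top crop (about 540–585) and toward the camera in the side crop. The garlic and lemon sit on the far (+x) side and the cup is behind the hinge. Next I'll triangulate the corners I picked.

Run:
```python
from cell import *
from h import *
d=get_image("top");s=get_image("side")
T=lambda u,v:(240+u/5-.4,150+v/5-.4);S=lambda u,v:(270+u/5-.4,140+v/5-.4)
for n,p,z in [("BL(-75,-50?)",T(290,408),.055),("FL",T(305,222),.055),("BR",T(560,430),.055),("FR",T(577,245),.055),("lip out",T(583,335),.0655),("mouth",T(539,332),.069)]:print(n,ray(d,p,z))
for n,p,z in [("BR",S(147,447),.055),("FR",S(385,430),.055),("BR0",S(150,552),0),("FR0",S(385,545),0),("BL",S(122,248),.055),("FL",S(335,238),.055)]:print("S",n,ray(s,p,z))
# flap top edge triangulate: mid of free edge
a=T(408,312);b=S(242,97)
P=lambda d:d["mtx"]@np.linalg.inv(d["cam_to_world"])[:3]
X=cv2.triangulatePoints(P(d),P(s),np.array(a),np.array(b));print("flap",(X[:3]/X[3]).T)
# masks
hs=cv2.cvtColor(d["image"],cv2.COLOR_BGR2HSV)
for n,px,z in [("cup",(265,214),.05),("cuphandle",(285,210),.03),("garlic",(317,172),.02),("lemon",(348,163),.028),("jar",(211,262),.1)]:print(n,ray(d,px,z))
```

```text
BL(-75,-50?) [0.43754092 0.24650664 0.055     ]
FL [0.53738783 0.23611068 0.055     ]
BR [0.42184562 0.10293308 0.055     ]
FR [0.52089485 0.09024959 0.055     ]
lip out [0.47139407 0.08970559 0.0655    ]
mouth [0.47333248 0.11324081 0.069     ]
S BR [0.42477022 0.10079873 0.055     ]
S FR [0.52093705 0.08898193 0.055     ]
S BR0 [0.4241698  0.09966796 0.        ]
S FR0 [0.52051407 0.08107006 0.        ]
S BL [0.44176719 0.24544855 0.055     ]
S FL [0.53834505 0.23059343 0.055     ]
flap [[0.47994595 0.18297188 0.16292804]]
cup [0.48647902 0.33321226 0.05      ]
cuphandle [0.49785782 0.28049164 0.03      ]
garlic [0.60249891 0.19010613 0.02      ]
lemon [0.62393526 0.10371762 0.028     ]
jar [0.36232927 0.4679209  0.1       ]
```

Box centre is about (0.4795, 0.1675), with its x axis pointing along (-0.108, -0.994). The pin is at about (0.4866, 0.2331) and the flap angle is about 1.12 rad. I'll shut the fingers and hover behind the flap.

>>> carry_out(rows=[[[0,-37,-26,0,0,0,-1.5],[0,-74,-52,0,0,0,-3],[0,-112,-78,0,0,0,-4.5],[0,-149,-104,0,0,0,-6],[0,-186,-130,0,0,0,-7.5],[0,-223,-157,0,0,0,-9],[0,-260,-183,5,0,0,-10.5],[0,-298,-209,15,0,0,-12],[0,-335,-235,30,0,0,-13.5],[0,-372,-261,42,0,0,-14.8],[0,-372,-261,42,0,0,-14.8],[0,-372,-261,42,0,0,-14.8]]])

```text
t: 1.8
tool_pos: [0.4863, 0.2309, 0.2064]
orientation: [-0.0, 0.054, 0.999, 0.0]
ft_force: [0.1, -0.1, -0.1]
finger_gap: -0.0003
grasp_force: 0.0
```

Run:
```python
from cell import *
from h import *
s=read_state();print(s["t"],s["tool_pos"],s["orientation"],s["ft_force"],s["finger_gap"])
a=get_image("top")["image"][140:260,240:380];b=get_image("side")["image"][120:240,250:390]
cv2.imwrite("pics/b.png",cv2.resize(np.vstack([a,b]),None,fx=2.5,fy=2.5,interpolation=2))
```

```text
1.8 [0.48627596 0.23085917 0.20638008] [-1.18736843e-04  5.36831202e-02  9.98557969e-01  3.00094484e-04] [ 0.06751079 -0.09997566 -0.05579532] -0.0003268000636566034
```

View pics/b.png

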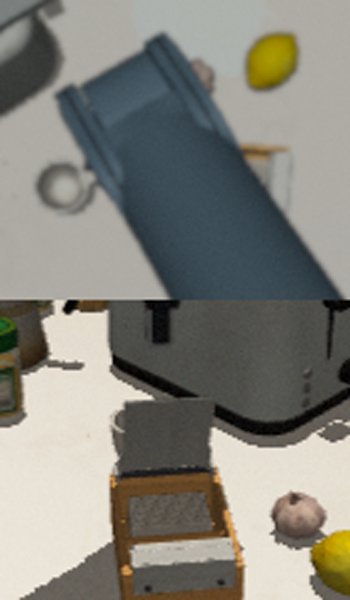

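Run:
```python
from cell import *
from h import *
s=get_image("side")
print(proj(s,[[.4863,.2309,.189],[.4863,.2309,.26],[.4866,.2331,.0575],[.48,.183,.163]]))
print(proj(get_image("top"),[[.4863,.2309,.189],[.4863,.2309,.4]]))
cv2.imwrite("pics/c.png",s["image"])
```

```text
[[313.86409725 136.95332183]
 [313.51110576 105.02571379]
 [314.35525057 188.63854055]
 [316.1665957  159.17524246]]
[[301.49258114 207.56782174]
 [298.26294377 196.27106017]]
```

View pics/c.png

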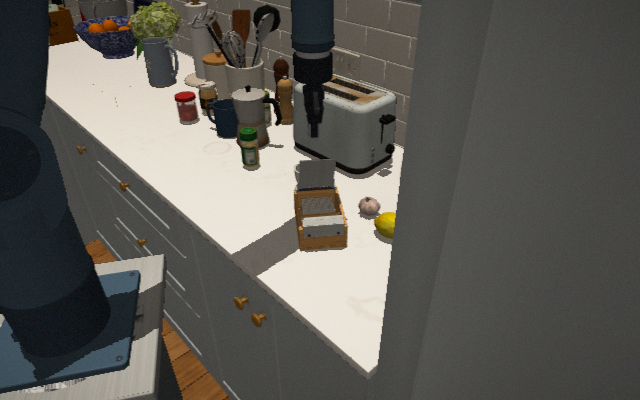

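The gripper tip shows at (314, 137) in the side view, exactly where the calibration predicts, with the flap just beyond it. Now I'll fold the flap halfway down along the arc.

>>> carry_out(rows=[[[0,0,-2,45,0,0,0],[0,0,-2,80,0,0,0],[0,0,-2.4,89,0,0,0],[0,0,-7.5,90.8,0,0,0],[0,0,-12.6,92.6,0,0,0],[0,0,-17.4,95,0,0,0],[0,0,-22.1,97.3,0,0,0],[0,0,-26.9,100.5,0,0,0],[0,0,-31.7,103.8,0,0,0],[0,0,-31.7,103.8,0,0,0]]])

```text
t: 3.25
tool_pos: [0.483, 0.1978, 0.1022]
orientation: [-0.0, 0.054, 0.999, -0.0]
ft_force: [0.1, -0.4, 0.4]
finger_gap: -0.0001
grasp_force: 0.2
```

Run:
```python
from cell import *
from h import *
s=get_image("side");cv2.imwrite("pics/d.png",cv2.resize(s["image"][130:260,260:400],None,fx=4,fy=4,interpolation=2))
print(read_state()["ft_force"])
```

```text
[1.60371971 0.42266212 0.17875868]
```

View pics/d.png

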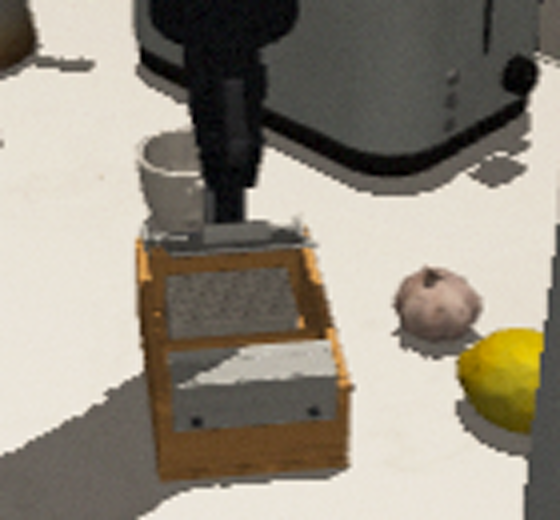

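The flap is well on its way down at about 0.5 rad. The fingertip sits on it behind the rib, centred at about (228, 215) in the crop. I'll continue down to flat.

>>> carry_out(rows=[[[0,0,-3,2.7,0,0,0],[0,0,-5.8,5.7,0,0,0],[0,0,-9.2,9.5,0,0,0],[0,0,-12.4,13.5,0,0,0],[0,0,-14,16.5,0,0,0],[0,0,-15.5,19.6,0,0,0],[0,0,-16,22.5,0,0,0],[0,0,-16.5,25,0,0,0],[0,0,-16.5,26.5,0,0,0],[0,0,-16.5,27,0,0,0],[0,0,-16.5,27,0,0,0]]])

```text
t: 4.68
tool_pos: [0.4814, 0.1821, 0.0758]
orientation: [0.0, 0.054, 0.999, -0.0]
ft_force: [-0.8, 1.2, 6.2]
finger_gap: -0.0
grasp_force: 3.0
```

Run:
```python
from cell import *
from h import *
s=get_image("side");cv2.imwrite("pics/e.png",cv2.resize(s["image"][150:260,270:380],None,fx=5,fy=5,interpolation=2))
r=read_state();print(r["ft_force"],r["tool_pos"])
```

```text
[-1.26076392  1.62456467  5.58614586] [0.48147911 0.18214194 0.07577764]
```

View pics/e.png

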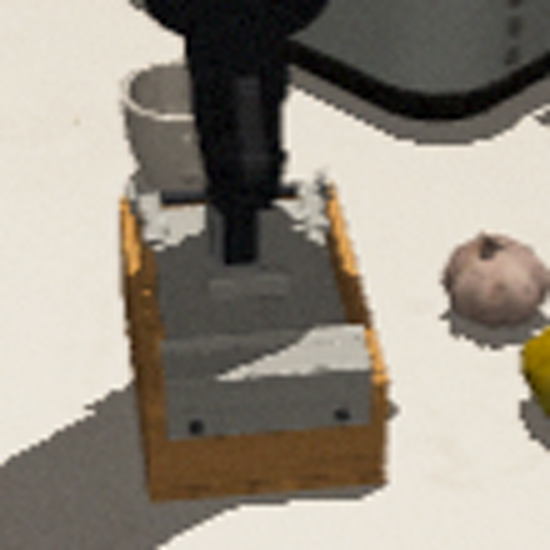

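The flap is flat under about 6 N of press, with the rib at (250, 285) just ahead of the finger. Now I'll push toward the lip.

>>> carry_out(rows=[[[0,0,-2,0,0,0,0],[0,0,-4,0,0,0,0],[0,0,-6,0,0,0,0],[0,0,-8,0,0,0,0],[0,0,-10,0,0,0,0],[0,0,-12,0,0,0,0],[0,0,-14,0,0,0,0],[0,0,-16,0,0,0,0],[0,0,-18,0,0,0,0],[0,0,-20,0,0,0,0],[0,0,-20,0,0,0,0]]])

```text
t: 6.1
tool_pos: [0.4794, 0.1626, 0.0757]
orientation: [0.0, 0.054, 0.999, 0.0]
ft_force: [0.1, 2.7, 6.0]
finger_gap: 0.0
grasp_force: 2.6
```

>>> carry_out(rows=[[[0,0,-1.5,0,0,0,0],[0,0,-3,0,0,0,0],[0,0,-4.5,0,0,0,0],[0,0,-6,0,0,0,0],[0,0,-6,0,0,0,0]]])

```text
t: 6.72
tool_pos: [0.4789, 0.1564, 0.0757]
orientation: [0.0, 0.054, 0.999, 0.0]
ft_force: [-0.4, 3.8, 5.7]
finger_gap: 0.0001
grasp_force: 2.6
```

Run:
```python
from cell import *
from h import *
s=get_image("side");cv2.imwrite("pics/f.png",cv2.resize(s["image"][150:260,270:380],None,fx=5,fy=5,interpolation=2))
r=read_state();print(r["ft_force"],r["tool_pos"])
```

```text
[0.72575194 3.79004599 5.14382723] [0.47889844 0.15642778 0.07564619]
```

View pics/f.png

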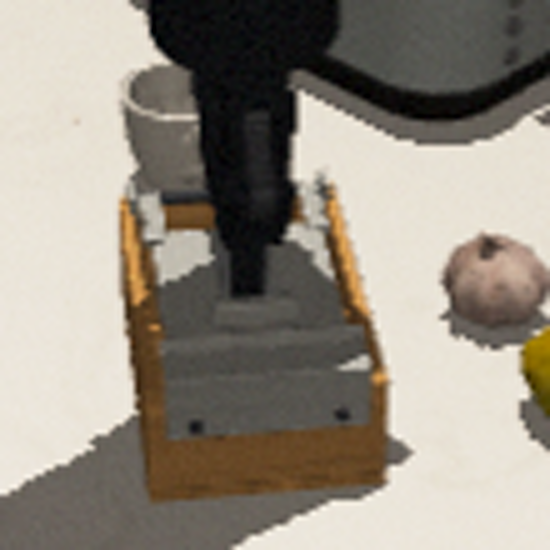

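The box hasn't moved and the rib now sits at row ~312 in the crop, about 27 crop pixels further on. I'll measure the tuck from the rib pixels.

Run:
```python
from cell import *
from h import *
s=get_image("side")
e=cv2.imread("pics/e.png");f=cv2.imread("pics/f.png")
ex=np.array([-.108,-.994]);c=np.array([.4795,.1675])
S=lambda u,v:(270+u/5-.4,150+v/5-.4)
for n,im,u in(("e",e,275),("f",f,278)):
    g=cv2.cvtColor(im,cv2.COLOR_BGR2GRAY)[255:370,u-6:u+7].mean(1);print(n,[int(x) for x in g[::4]])
for v in(270,280,290,295,300,310,320,325,330): print(v,round(((ray(s,S(275,v),.0695)[:2]-c)@ex+.066)*1000,1),round(((ray(s,S(275,v),.059)[:2]-c)@ex+.066)*1000,1))
```

```text
e [77, 75, 72, 69, 74, 88, 92, 84, 85, 85, 73, 67, 73, 75, 72, 74, 74, 72, 71, 84, 88, 89, 87, 79, 93, 154, 191, 183, 184]
f [77, 76, 77, 78, 75, 74, 76, 77, 73, 68, 70, 82, 90, 86, 86, 86, 80, 72, 73, 85, 92, 93, 89, 78, 75, 74, 75, 76, 76]
270 77.7 63.2
280 84.9 70.5
290 92.0 77.7
295 95.5 81.3
300 99.0 84.8
310 105.9 91.9
320 112.8 98.9
325 116.1 102.3
330 119.5 105.7
```

The rib moved about 18 mm, so the edge is well under the lip. I'll lift off and retreat.

>>> carry_out(rows=[[[0,0,-1,0,0,0,0],[0,0,-1,0,0,0,0],[0,0,-0.5,-2,0,0,0],[0,0,0,-8,0,0,0],[0,0,0,-25,0,0,0],[0,0,0,-60,0,0,0],[0,0,0,-100,0,0,0],[0,0,60,-130,0,0,0],[0,0,120,-150,0,0,0],[0,0,120,-150,0,0,0]]])

```text
t: 8.07
tool_pos: [0.4912, 0.2806, 0.228]
orientation: [0.001, 0.051, 0.999, 0.002]
ft_force: [-0.7, -0.4, 0.4]
finger_gap: 0.0001
grasp_force: 0.0
```

Run:
```python
from cell import *
from h import *
s=get_image("side");cv2.imwrite("pics/g.png",cv2.resize(s["image"][150:260,270:380],None,fx=5,fy=5,interpolation=2))
r=read_state();print(r["ft_force"],r["tool_pos"])
```

```text
[ 0.45108408 -0.35953402 -0.81673263] [0.49113547 0.27803554 0.22698438]
```

View pics/g.png

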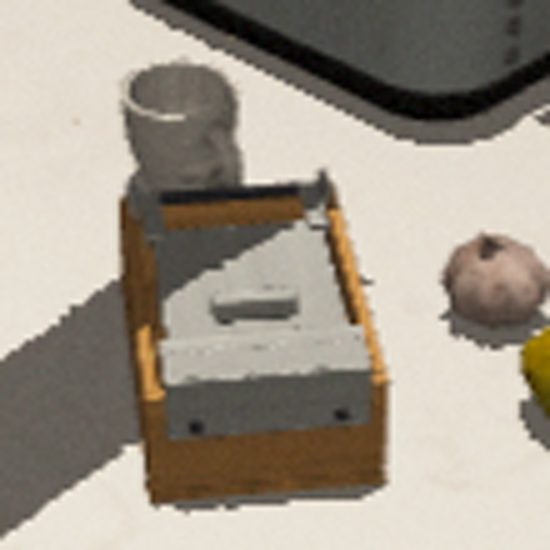

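The flap lies flat under the lip, with the rib at (255, 303). The box, cup and garlic are where they were and nothing touches the box, so I'll hand in.

```bash
python3 -c "
from cell import *
print(hand_in())"
```

```text
the job is handed in; nothing more can be done
None
```

The tea box is shut and handed in: in the last picture the flap lies flat and stays down with its free edge under the lip (slid out about 18 mm), and the box, cup and garlic had not visibly moved; the judge's verdict was not shown.

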